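Tighten the drying press crosswise

ROBOT

A 6-joint arm with a two-finger parallel gripper is mounted at the origin on the work surface. World frame = base frame: x ahead of the robot, y to its left, z up, the work surface at z = 0. Lengths are in mm, angles in rad, forces in N, time in s.
With the tool pointing down it reaches from about 400 to 925 mm from the base axis. Payload 12.5 kg.
Tool frame: the origin (TCP) lies midway between the tips of the shut fingers; the grasp point (between the pads) lies 19 mm behind it (env.pinch_z is the z of the grasp point in the tool frame, in mm); z points along the fingers, y is the line along which they close (so a half turn about z gives the same grasp; the last joint's range is limited). The gripper opens to 95 mm and grips with 3 to 60 N. Pads are 20 mm wide; open, the fingers measure 119 mm over their backs; the gripper's body (75 mm by 180 mm) begins 59 mm behind the grasp point.
Start: joints at [-0.106, 0.491, 1.559, -0, 1.092, -0.106], TCP at [625.017, 0.021, 214.661] pointing down, gripper open.
Joint ranges: [-3.1, 3.1], [-0.84, 2.19], [0.05, 2.79], [-1.13, 4.28], [0.06, 2.93], [-2.69, 2.69]. Speed limits (rad/s): [2.22, 2.22, 2.79, 3.14, 3.14, 3.14].

INTERFACE

Orientations are given as [roll, pitch, yaw] about the fixed x, y, z axes, in that order (R = Rz(yaw) Ry(pitch) Rx(roll)).
In Python, from cell import env, eyes gives the robot as it stands.
- The arm moves only by the shell command python3 -m inch 'ROWS'. ROWS is JSON, a list of rows, each a list of 3 entries, a list of its own where there are three numbers: the shift along the tool's x, y, z in units of 60 mm (1.0 is 60 mm), then the turn about the tool's z in units of 5 degrees (1.0 is 5 degrees), then the closure, from -1 (fully open) to 1 (shut). In form: [[[tx, ty, tz], turn, claw], ...]. A call has exactly 10 rows; each row shifts and turns the commanded pose from where the row before left it, along the tool's axes as they then stand; what a row does not reach is not made up. A row lasts 1/8 s, in which the tool goes at most 62.5 mm and 10.7 degrees, less where a joint would pass 70% of its speed; a pose out of reach is approached as far as the arm can. A call is refused whole if a number of a shift passes 1 or a number of a turn 1, either way. A call with a gripper value outside its range is refused whole. The fingers move at their own pace and stop on an object; the grip force is fixed at half the most. Time passes only in rows, so rows that do not move let the fingers close, or fill a call up. It gives the time, the measured TCP pose, the force, the opening and the grip force at its end, in the units of the state.
- env.state(): the state, without advancing time (a new reading comes with each control period).
- eyes.read_camera(name): name is "scene" or "side" or "wrist"; returns a dict with "pixels" (480x640x3 uint8, red, green, blue), "fx", "fy", "cx", "cy" (pixels), "extrinsics" (4x4, takes a point from world to camera coordinates). Camera axes: x right, y down, z forward; pixel columns grow to the right and rows downward; lengths in mm; the calibration is good to about 2 mm. A picture is of the moment at which its call begins. There is no depth.
- env.job_done(): hands the job in; it is judged then, once.
Trained networks look in a picture, given as the dict that the camera call returned (one of the last four; its "shot" number tells which), for a name from the list of things; names that differ only in an ending like _2 or _b are one class to them, and where a whole thing is asked for, a point or a joint stands for the part that bears it (a point fixed in the world has none). Each returns a list of dicts, best first, with "score" (0 to 1); they miss things now and then, are a little off and sometimes report something else, mostly with a low value. They report only what shows in the picture. A call takes as long as a camera call.
- eyes.boxes_of(name, picture): "centre" ([row, column] in pixels, amid what is visible of it).
- eyes.cut_out(name, picture): "mask" (480x640 bool, what is visible of it) and "centre" ([row, column] in pixels, amid what is visible of it).
- eyes.spot_point(name, picture): "centre" ([row, column] in pixels: a listed point, or the origin of a listed thing).
The state is a dict: "t": time; "joints": joint angles; "qvel": joint speeds; "tau": joint torques, N m; "eef_pos": TCP position; "tcp_rot": TCP orientation; "ft_force": force on the tool from outside, world axes, zero at the start; "moment": the same for the moment, N m; "opening": opening from 0.0 (shut) to 1.0 (fully open); "grip_force": force on a finger pad.
Only numpy, scipy, OpenCV 4.12 (cv2) and the standard library are available. Lean on these libraries where they do the work, as an engineer would, in place of code of your own. Each camera call takes 0.05 s, during which the arm holds its last target. There are 200 camera calls.

TASK

Tighten the four wing knobs of the drying press evenly, by feel, in two rounds, each time going to the knob diagonally across and then doing the other diagonal: in the first round turn each knob clockwise only until its screw just bites on the board, in the second turn each one until it is firm. Do not overtighten any of them, leave all four clamped firmly, let go of the press, and do not disturb the things lying about.

Things in the scene. Friction and masses are not known exactly. Their poses are not given: they have to be found in the camera images.
- press: Four-screw drying press, fixed: plywood base 270 x 270 x 18 mm; two flat aluminium bars (30 wide, 260 long, tops at 104 mm) along the press's y, 70 mm either side of its middle, on steel posts (caps 5 mm above the bars, 116 mm from the middle). Two black knobs on each bar: 1 and 3 are diagonal, 2 and 4 are diagonal. Origin: centre of the base's underside; z up.
- board: Loose wooden pressing board, 210 x 200 x 18 mm, on the stack of blotters in the press, under the bars; each knob's screw presses on it near a corner. Origin: centre of its underside. The stack's thickness varies by some mm and the screws are backed off unequally: at the start each knob turns 0.1 to 1.3 rad before its screw meets the board. Go by feel.
- knob1: Knob at x -70, y -65 mm of the press. All four alike: round foot 44 mm across, 8 mm high, on it an upright straight wing 44 mm long, 14 thick, from 8 to 38 mm above the origin. Origin: on the turning axis at the bar's top, 104 mm above the table; x along the wing, z up. Clockwise from above tightens; the knob keeps its height while its ball-ended screw goes down 5 mm per rad.
- knob2: Knob at x -70, y +65 mm of the press. All four: steady friction of 0.48 N m, which also keeps the knob where it is left. Once the screw meets the board a spring in it makes the clamping force grow by about 66 N per rad; this load adds 0.005 N m per N. So tightening takes 0.48 + load N m; at rest in the hand it may read load - 0.48 to load + 0.48; turned a hair back, load - 0.48.
- knob3: Knob at x +70, y +65 mm of the press. All four: just biting means 10 to 35 N on the board (load torque 0.05 to 0.17 N m); firm means 50 to 85 N (0.25 to 0.42 N m); overtightened from 90 N (0.45 N m). That is about 0.15 to 0.5 rad past first touch for a bite, about 0.75 to 1.3 rad past first touch for firm.
- knob4: Knob at x +70, y -65 mm of the press. All four: grip the wing across its 14 mm thickness, with 60 N or more so that it does not slip; let go and take it again if the wrist runs out of turn. The knob stops 3.2 rad past its loosest position.
- tape: ring-shaped roll of pale masking tape, 68 mm across, 24 mm high, lying on the middle of the pressing board between the bars; origin: centre of its underside. Not part of the job; leave it alone.
- eraser: small dark rubber eraser, 50 x 22 x 12 mm, lying on the pressing board; origin: centre of its underside. Not part of the job; leave it alone.
- glue: white plastic bottle with a red cap, 54 mm across, 130 mm tall; origin: centre of its underside. Not part of the job; leave it alone.
- brush_jar: glass jar of paint brushes, 72 mm across, jar 100 mm and brushes 195 mm tall; origin: centre of its underside. Not part of the job; leave it alone.
- book: closed book lying flat, 136 x 196 x 28 mm; origin: centre of its underside. Not part of the job; leave it alone.
- tube_a: metal paint tube with a white cap, about 100 mm long, 24 mm wide, 18 mm high; origin: underside. Not part of the job; leave it alone.
- tube_b: second metal paint tube, same size as the first; origin: underside. Not part of the job; leave it alone.
- wood_block: small pale wooden block, 50 x 60 x 40 mm; origin: centre of its underside. Not part of the job; leave it alone.

How it is judged (in metres and radians):
On the way, in this order (a step that is already met when the one before it is completed fails the run):
1. first round, first diagonal: two diagonally opposite screws bite on the board (over 7 N each), the other two do not touch it yet (under 3 N) (((contact force between each of knob1, knob3 and board above 7 N and contact force between each of knob2, knob4 and board below 3 N) or (contact force between each of knob2, knob4 and board above 7 N and contact force between each of knob1, knob3 and board below 3 N))), for 0.1 s.
2. first round done: all four screws bite (over 6 N each) and none is firm yet (under 40 N each) (contact force between knob1 and board between 6 and 40 N and contact force between knob2 and board between 6 and 40 N and contact force between knob3 and board between 6 and 40 N and contact force between knob4 and board between 6 and 40 N), for 0.1 s.
3. second round, first diagonal: two diagonally opposite screws firm (over 45 N each), the other two still only biting (under 40 N) (((contact force between each of knob1, knob3 and board above 45 N and contact force between each of knob2, knob4 and board below 40 N) or (contact force between each of knob2, knob4 and board above 45 N and contact force between each of knob1, knob3 and board below 40 N))), for 0.1 s.
At the end, for the whole second after the job is handed in: All four screws press on the board with 45 to 90 N each, the board lies still and within 15 mm of the middle of the press, and the robot has let go (contact force between knob1 and board between 45 and 90 N and contact force between knob2 and board between 45 and 90 N and contact force between knob3 and board between 45 and 90 N and contact force between knob4 and board between 45 and 90 N and horizontal distance between board and press below 0.015 m and linear speed of board below 0.01 m/s); the robot touches nothing.
It fails at once if a knob overtightened: its screw presses on the board with more than 95 N (contact force between any of knob1, knob2, knob3, knob4 and board above 95 N).
It fails at once if a knob tightened past a first bite (over 45 N) while another screw does not yet press on the board (under 4 N) ((contact force between knob1 and board above 45 N and contact force between any of knob2, knob3, knob4 and board below 4 N) or (contact force between knob2 and board above 45 N and contact force between any of knob1, knob3, knob4 and board below 4 N) or (contact force between knob3 and board above 45 N and contact force between any of knob1, knob2, knob4 and board below 4 N) or (contact force between knob4 and board above 45 N and contact force between any of knob1, knob2, knob3 and board below 4 N)).
It fails at once if one of the things lying about was moved more than 30 mm (distance of any of tape, eraser, glue, brush_jar, book, tube_a, tube_b, wood_block from where it was at the start of the episode above 0.03 m).
It also fails if it takes over 72 s, if anything falls off the work surface, if the arm or the gripper's body presses on something with over 40 N, if the wrist force passes 120 N, or if a joint passes its speed limit or range.

## Working session

There is one attempt and no reset: what is moved stays moved. The work goes in short steps, Python scripts to look and compute and a shell command to move; the robot and the scene stay as the last step left them, time stands still between calls to the robot, and variables do not carry over. Pictures are saved under pics/ and viewed, at most 10 in all, crops included, and the job is handed in when it is done.

```bash
ls; mkdir -p pics
cat > h.py <<'E'
import numpy as np, cv2
from cell import env, eyes
def cam(n): return eyes.read_camera(n)
def ray(p,rc):
    E=np.array(p["extrinsics"]);R=E[:3,:3];t=E[:3,3]
    d=R.T@np.array([(rc[1]-p["cx"])/p["fx"],(rc[0]-p["cy"])/p["fy"],1]);return -R.T@t,d
def atz(p,rc,z):
    o,d=ray(p,rc);return o+d*(z-o[2])/d[2]
def proj(p,X):
    E=np.array(p["extrinsics"]);c=E[:3,:3]@np.array(X)+E[:3,3]
    return np.array([p["cy"]+p["fy"]*c[1]/c[2],p["cx"]+p["fx"]*c[0]/c[2]])
E
python3 - <<'E'
from h import *
ims=[]
for n in ["scene","side","wrist"]:
    p=cam(n);cv2.imwrite(f"pics/{n}0.png",p["pixels"][:,:,::-1])
    for k in ["press","knob1","glue"]:
        z={"press":0,"knob1":104,"glue":0}[k]
        for f in (eyes.spot_point,):
            for r in f(k,p)[:5]: print(n,k,round(r["score"],2),np.round(r["centre"]),np.round(atz(p,r["centre"],z)))
print(env.state(),env.pinch_z)
E
```

```text
pics
scene press 0.58 [269. 315.] [569. -10.   0.]
scene press 0.16 [270. 308.] [579. -25.   0.]
scene knob1 0.79 [265. 305.] [652.  12. 104.]
scene knob1 0.59 [206. 315.] [470. -60. 104.]
scene knob1 0.57 [233. 354.] [514.  65. 104.]
scene knob1 0.55 [236. 273.] [607. -97. 104.]
side press 0.65 [259. 332.] [560. -26.   0.]
side knob1 0.64 [263. 331.] [524.  70. 104.]
side knob1 0.51 [238. 362.] [478. -44. 104.]
side knob1 0.49 [234. 293.] [660.   7. 104.]
side knob1 0.43 [214. 329.] [596. -99. 104.]
side glue 0.81 [367. 258.] [605. 368.   0.]
side glue 0.71 [200. 434.] [ 347. -372.    0.]
wrist knob1 0.86 [141. 182.] [528.  69. 104.]
wrist knob1 0.63 [223. 365.] [655.  12. 104.]
wrist knob1 0.57 [367. 299.] [ 605. -108.  104.]
wrist knob1 0.56 [305. 132.] [478. -53. 104.]
{'t': 0.6, 'joints': array([-1.05581116e-01,  4.90914393e-01,  1.55889902e+00,  2.61692265e-05,
        1.09172190e+00, -1.05593201e-01]), 'qvel': array([-1.38236737e-03, -8.84526761e-05, -2.35433559e-03,  1.08348641e-03,
       -2.04821410e-03,  2.42333642e-03]), 'tau': array([-1.11245437e-03, -6.12211204e+01, -2.58361745e+01,  6.92802086e-02,
        4.44754888e-02,  7.43455371e-05]), 'eef_pos': array([6.25012919e+02, 3.95057928e-02, 2.14652336e+02]), 'tcp_rot': array([ 3.14153318e+00, -1.70505848e-05,  1.57079635e+00]), 'ft_force': array([ 0.51060549, -0.08445076,  0.63938965]), 'moment': array([-0.0108089 , -0.03043455,  0.03915791]), 'grip_force': 0.0, 'opening': 1.0023299308477356} -18.8
```

View pics/wrist0.png

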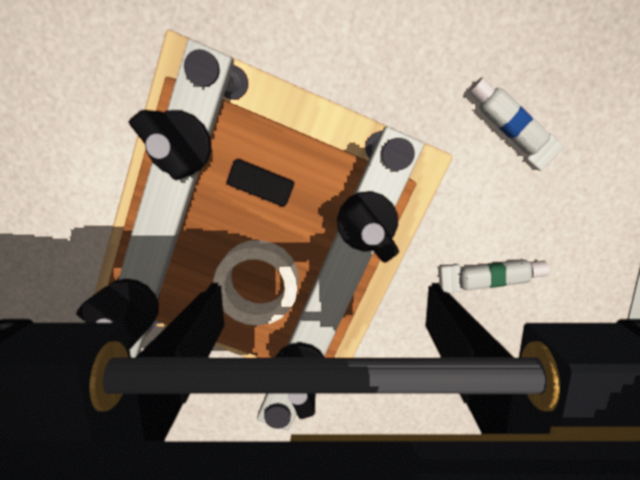

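View pics/side0.png

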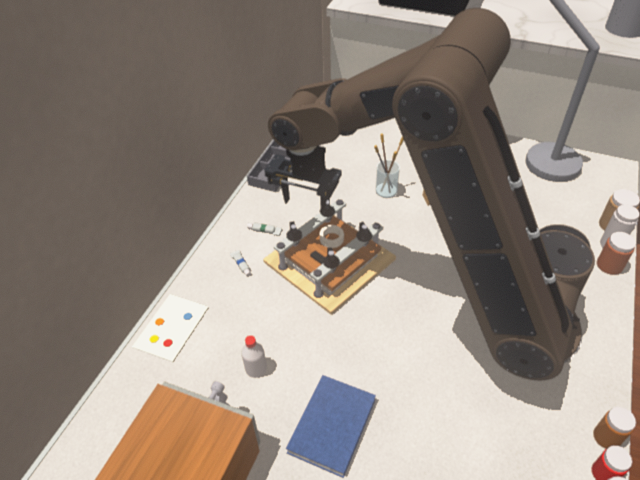

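View pics/scene0.png

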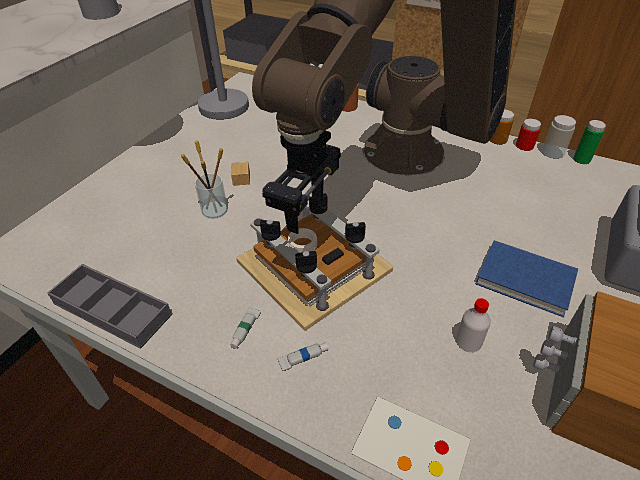

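The wrist view shows knobs at about (182,141), (365,223), (299,367) and (132,305), with the tape at (255,282), the eraser at (260,182) and the tubes at right. The scene and side views show the jar behind the press and the glue and book well clear. Next I fit the press pose and wing yaws by silhouette.

```bash
cat >> h.py <<'E'
def sil(p,xy,yaw):
    m=np.zeros((480,640),np.uint8);a=np.linspace(0,2*np.pi,24)
    foot=[(xy[0]+22*np.cos(t),xy[1]+22*np.sin(t),z) for t in a for z in (104,112)]
    c,s=np.cos(yaw),np.sin(yaw)
    w=[(xy[0]+c*u-s*v,xy[1]+s*u+c*v,z) for u in(-22,22) for v in(-7,7) for z in(112,142)]
    for pts in(foot,w):
        q=np.array([proj(p,P)[::-1] for P in pts],np.float32)
        cv2.fillConvexPoly(m,cv2.convexHull(q).astype(np.int32),1)
    return m>0
def wingyaw(p,xy,mask,d=6):
    best=[]
    for dx in range(-d,d+1,2):
        for dy in range(-d,d+1,2):
            for yw in np.deg2rad(np.arange(0,180,5)):
                s=sil(p,(xy[0]+dx,xy[1]+dy),yw);best.append(((s&mask).sum()/(s|mask).sum(),xy[0]+dx,xy[1]+dy,np.rad2deg(yw)))
    return sorted(best)[::-1][:4]
E
python3 - <<'E'
from h import *
from scipy.optimize import least_squares
L=np.array([[-70,-65],[-70,65],[70,65],[70,-65]])
K=dict(A=(526,68),B=(655,11),C=(603,-103),D=(477,-52))
obs=[]
P={n:cam(n) for n in["scene","side","wrist"]}
M={n:eyes.cut_out("knob1",P[n]) for n in P}
for n,p in P.items():
    for r in eyes.spot_point("knob1",p)[:4]:
        w=atz(p,r["centre"],104);k=min(K,key=lambda k:np.hypot(*(w[:2]-K[k])))
        obs.append((p,r["centre"],k))
def loc(v):
    R=np.array([[np.cos(v[2]),-np.sin(v[2])],[np.sin(v[2]),np.cos(v[2])]])
    return {k:R@l+v[:2] for k,l in zip("DABC",L)}
f=lambda v:np.concatenate([(proj(p,[*loc(v)[k],104])-c)*(1.5 if p is P["wrist"] else 1) for p,c,k in obs])
s=least_squares(f,[566,-20,-.41],loss="soft_l1");print(s.x,{k:np.round(x,1) for k,x in loc(s.x).items()},np.round(s.fun.reshape(-1,2),1).tolist())
for k,x in loc(s.x).items():
    for n,p in P.items():
        c=proj(p,[*x,120])
        ms=[m for m in M[n] if np.hypot(*(np.array(m["centre"])-c))<(40 if n=="wrist" else 14)]
        if ms:
            m=min(ms,key=lambda m:np.hypot(*(np.array(m["centre"])-c)))
            print(k,n,m["mask"].sum(),[np.round(b,2).tolist() for b in wingyaw(p,x,m["mask"])[:3]])
for k in["brush_jar","tape","eraser"]:
    for n in P:
        print(k,n,[(round(r["score"],2),np.round(atz(P[n],r["centre"],0 if k=="brush_jar" else 60)).tolist()) for r in eyes.spot_point(k,P[n])[:1]])
p=P["wrist"];im=p["pixels"][:,:,::-1].copy()
cv2.imwrite("pics/crop1.png",cv2.resize(im[20:420,60:460],(800,800))[:600])
E
```

```text
[ 5.66199976e+02 -1.95830919e+01 -4.04579894e-01] {'D': array([476.3, -51.8]), 'A': array([527.4,  67.7]), 'B': array([656.1,  12.6]), 'C': array([ 605. , -106.9])} [[2.5, 1.3], [1.1, -1.8], [1.5, -0.6], [-1.7, -1.5], [-2.0, 0.6], [-0.7, 1.1], [0.0, 0.8], [-3.2, 1.3], [-0.4, -1.6], [-0.2, 1.9], [3.0, -3.6], [-1.3, 2.3]]
D scene 222 [[0.59, 474.27, -47.78, 160.0], [0.59, 474.27, -47.78, 155.0], [0.59, 470.27, -49.78, 160.0]]
D side 230 [[0.89, 476.27, -51.78, 125.0], [0.89, 476.27, -51.78, 120.0], [0.88, 476.27, -51.78, 130.0]]
D wrist 3124 [[0.75, 478.27, -51.78, 135.0], [0.75, 476.27, -51.78, 135.0], [0.75, 476.27, -51.78, 125.0]]
A scene 426 [[0.91, 527.44, 71.72, 125.0], [0.91, 525.44, 71.72, 120.0], [0.91, 525.44, 71.72, 130.0]]
A side 233 [[0.84, 523.44, 69.72, 120.0], [0.83, 523.44, 67.72, 120.0], [0.83, 523.44, 67.72, 125.0]]
A wrist 4086 [[0.91, 527.44, 67.72, 120.0], [0.91, 527.44, 67.72, 125.0], [0.91, 527.44, 67.72, 130.0]]
B scene 386 [[0.83, 650.13, 14.62, 125.0], [0.82, 650.13, 14.62, 150.0], [0.82, 650.13, 14.62, 160.0]]
B wrist 3239 [[0.92, 656.13, 14.62, 130.0], [0.91, 656.13, 14.62, 125.0], [0.9, 656.13, 14.62, 135.0]]
C scene 332 [[0.81, 602.96, -102.89, 80.0], [0.81, 600.96, -104.89, 80.0], [0.81, 602.96, -102.89, 90.0]]
C side 139 [[0.62, 604.96, -106.89, 110.0], [0.62, 604.96, -106.89, 115.0], [0.62, 604.96, -106.89, 105.0]]
C wrist 1072 [[0.34, 606.96, -106.89, 105.0], [0.34, 606.96, -104.89, 105.0], [0.34, 604.96, -104.89, 115.0]]
brush_jar scene [(0.92, [490.0, -362.0, 0.0])]
brush_jar side [(0.69, [501.0, -359.0, 0.0])]
brush_jar wrist []
tape scene [(0.88, [556.0, -42.0, 60.0])]
tape side [(0.78, [557.0, -47.0, 60.0])]
tape wrist []
eraser scene [(0.48, [567.0, 34.0, 60.0])]
eraser side [(0.65, [570.0, 39.0, 60.0])]
eraser wrist [(0.94, [577.0, 35.0, 60.0])]
```

```bash
python3 -m inch '[[[0.376,-0.542,0],0,-0.1],[[0.376,-0.542,0],0,-0.1],[[0.376,-0.542,0],0,-0.1],[[0,0,0.23],-1,-0.1],[[0,0,0.23],-1,-0.1],[[0,0,0.23],-1,-0.1],[[0,0,0.23],-1,-0.1],[[0,0,0.23],-1,-0.1],[[0,0,0.23],-1,-0.1],[[0,0,0.23],-0.6,-0.1]]'
python3 - <<'E'
from h import *
p=cam("wrist");cv2.imwrite("pics/w1.png",p["pixels"][:,:,::-1]);s=env.state();print(s["t"],s["eef_pos"],np.rad2deg(s["tcp_rot"]),s["ft_force"],s["moment"],s["opening"],s["joints"])
E
```

```text
t: 2.75
eef_pos: [527.5, 67.7, 117.7]
tcp_rot: [3.141, 0.0, 2.149]
ft_force: [-0.2, 0.0, -0.1]
opening: 0.547
grip_force: 0.0
2.8 [526.85654976  67.68950024 116.1866043 ] [-1.79910578e+02 -5.56963487e-02  1.23247240e+02] [-0.56663602 -0.20273483 -2.49670965] [ 0.00087273 -0.02531849  0.01102838] 0.5518878598431327 [ 3.41461074e-03  4.87668700e-01  1.89171627e+00 -5.26392086e-05
  7.64046000e-01 -5.76821910e-01]
```

View pics/w1.png

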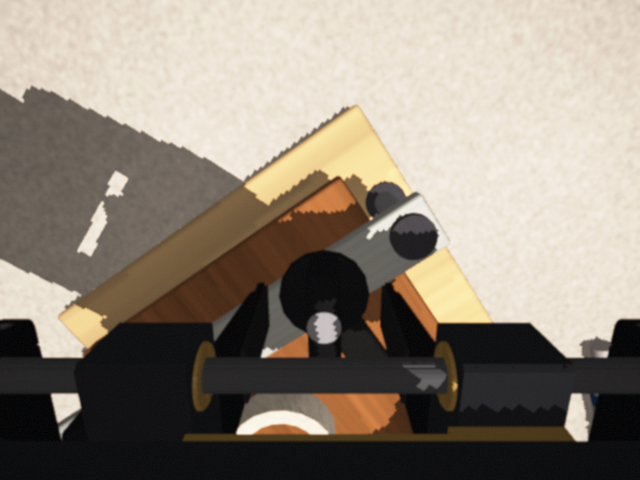

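The knob sits centred between the fingers, with its axis dot at about (323,327). I close on it and start turning.

```bash
cat > s.py <<'E'
from h import *
s=env.state();print(np.round(s["t"],2),np.round(s["eef_pos"],1),"yaw",np.round(np.rad2deg(s["tcp_rot"]),2),"F",np.round(s["ft_force"],1),"M",np.round(s["moment"],3),s["opening"],s["grip_force"],"tau6",s["tau"][5],"q6",s["joints"][5])
E
python3 -m inch '[[[0,0,0],0,1],[[0,0,0],0,1],[[0,0,0],0,1],[[0,0,0],0,1],[[0,0,0],0,1],[[0,0,0],0.5,1],[[0,0,0],0.5,1],[[0,0,0],0.5,1],[[0,0,0],0.5,1],[[0,0,0],0.5,1]]'; python3 s.py
```

```text
t: 4.05
eef_pos: [527.0, 67.4, 118.3]
tcp_rot: [-3.141, 0.0, 1.928]
ft_force: [-3.3, -2.5, 4.0]
opening: 0.15
grip_force: 30.0
4.05 [527.   67.4 118.3] yaw [-1.7995e+02  2.0000e-02  1.1048e+02] F [-3.3 -2.5  4. ] M [-0.451  0.572  0.518] 0.149930616939185 30.037162005901337 tau6 -0.08483308833092451 q6 -0.35339537787902275
```

```bash
python3 -m inch '[[[0,0,0],0.3,1],[[0,0,0],0.3,1],[[0,0,0],0.3,1],[[0,0,0],0.3,1],[[0,0,0],0.3,1],[[0,0,0],0.3,1],[[0,0,0],0.3,1],[[0,0,0],0.3,1],[[0,0,0],0.3,1],[[0,0,0],0.3,1]]'; python3 s.py
```

```text
t: 5.3
eef_pos: [526.6, 67.3, 118.3]
tcp_rot: [-3.14, 0.001, 1.667]
ft_force: [-6.1, -3.9, 7.8]
opening: 0.148
grip_force: 30.0
5.3 [526.6  67.3 118.3] yaw [-1.799e+02  4.000e-02  9.551e+01] F [-6.1 -3.9  7.8] M [-0.727  1.065  0.453] 0.14835185531563433 30.048301219940186 tau6 0.15008695889264345 q6 -0.09221815263415034
```

```bash
python3 -m inch '[[[0,0,0],0.35,1],[[0,0,0],0.35,1],[[0,0,0],0.35,1],[[0,0,0],0.35,1],[[0,0,0],0.35,1],[[0,0,0],0.35,1],[[0,0,0],0.35,1],[[0,0,0],0.35,1],[[0,0,0],0.35,1],[[0,0,0],0.35,1]]'; python3 s.py
```

```text
t: 6.55
eef_pos: [526.1, 67.3, 118.3]
tcp_rot: [-3.139, 0.001, 1.362]
ft_force: [-9.0, -4.6, 11.3]
opening: 0.147
grip_force: 30.3
6.55 [526.1  67.3 118.3] yaw [-1.7986e+02  8.0000e-02  7.8020e+01] F [-9.  -4.6 11.3] M [-0.781  1.59   0.592] 0.1471872449983035 30.321494042873383 tau6 0.197428772225976 q6 0.2131796525795224
```

```bash
cat > m.py <<'E'
from h import *
a=[]
for i in range(4):
    cam("wrist");s=env.state();a.append([s["moment"][2],np.rad2deg(s["tcp_rot"][2])])
print(np.round(a,3).tolist())
E
python3 m.py
```

```text
[[0.586, 77.927], [0.592, 78.027], [0.555, 78.061], [0.575, 78.065]]
```

```bash
python3 -m inch '[[[0,0,0],0,-0.1],[[0,0,0],0,-0.1],[[0,0,-0.3],0,-0.1],[[0,0,-0.4],0,-0.1],[[-0.644,0.468,0],0,-0.1],[[-0.644,0.468,0],0,-0.1],[[-0.644,0.468,0],0,-0.1],[[-0.644,0.468,0],0,-0.1],[[0,0,0],-1,-0.1],[[0,0,0],-1,-0.1]]'
cat > look.py <<'E'
from h import *
import sys
xy=eval(sys.argv[1]);p=cam("wrist");c=proj(p,[*xy,120]);s=env.state()
ms=eyes.cut_out("knob1",p);print([(round(m["score"],2),np.round(m["centre"]).tolist()) for m in ms],c.round())
m=min(ms,key=lambda m:np.hypot(*(np.array(m["centre"])-c)))
print([np.round(b,2).tolist() for b in wingyaw(p,xy,m["mask"],4)])
print(s["t"],s["eef_pos"].round(1),np.rad2deg(s["tcp_rot"]).round(1),s["moment"].round(3),s["opening"])
cv2.imwrite(sys.argv[2],p["pixels"][:,:,::-1])
E
python3 look.py "(605,-106.9)" pics/w2.png
```

```text
t: 8.0
eef_pos: [605.4, -107.5, 159.6]
tcp_rot: [-3.142, -0.0, 1.537]
ft_force: [0.0, 0.3, 0.3]
opening: 0.552
grip_force: 0.0
[(0.91, [175.0, 75.0]), (0.71, [42.0, 421.0]), (0.56, [267.0, 328.0])] [273. 322.]
[[0.9, 607.0, -104.9, 105.0], [0.9, 607.0, -104.9, 110.0], [0.89, 607.0, -106.9, 105.0], [0.89, 607.0, -106.9, 110.0]]
8.05 [ 605.3 -107.2  159.7] [-180.    -0.    88.4] [ 0.007  0.039 -0.072] 0.5501871390105456
```

View pics/w2.png

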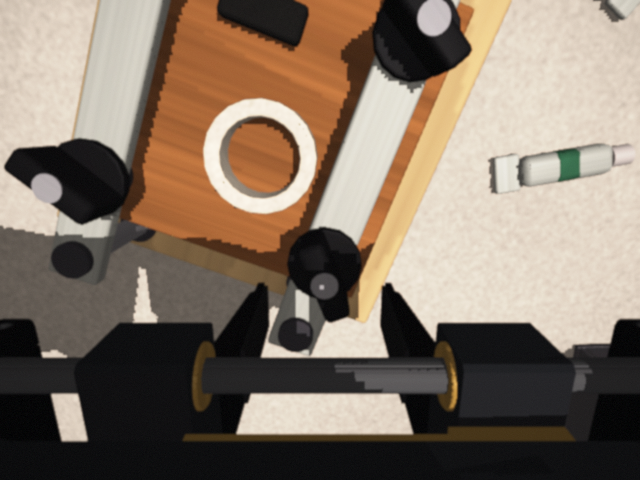

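Knob C lies at about (325,265) in line with the fingers. Its wing tilts about 18° CCW from the tool.

```bash
python3 -m inch '[[[0.015,0.015,0.17],-1,-0.1],[[0,0,0.17],-1,-0.1],[[0,0,0.17],-1,-0.1],[[0,0,0.17],-0.7,0.2],[[0,0,0],0,1],[[0,0,0],0,1],[[0,0,0],0,1],[[0,0,0],0,1],[[0,0,0],0.6,1],[[0,0,0],0.6,1]]'; python3 m.py; python3 -m inch '[[[0,0,0],0.3,1],[[0,0,0],0.3,1],[[0,0,0],0.3,1],[[0,0,0],0.3,1],[[0,0,0],0.3,1],[[0,0,0],0.3,1],[[0,0,0],0.3,1],[[0,0,0],0.3,1],[[0,0,0],0.3,1],[[0,0,0],0.3,1]]'; python3 m.py
```

```text
t: 9.35
eef_pos: [605.8, -106.1, 119.7]
tcp_rot: [-3.141, 0.0, 1.753]
ft_force: [-3.8, -1.6, 4.8]
opening: 0.148
grip_force: 30.0
[[0.434, 100.285], [0.405, 100.483], [0.416, 100.561], [0.364, 100.582]]
t: 10.8
eef_pos: [605.5, -106.2, 119.7]
tcp_rot: [-3.14, 0.001, 1.493]
ft_force: [-6.9, -1.3, 7.1]
opening: 0.149
grip_force: 30.1
[[0.532, 85.487], [0.497, 85.563], [0.478, 85.593], [0.504, 85.602]]
```

```bash
python3 -m inch '[[[0,0,0],0.3,1],[[0,0,0],0.3,1],[[0,0,0],0.3,1],[[0,0,0],0.3,1],[[0,0,0],0.3,1],[[0,0,0],0.3,1],[[0,0,0],0.3,1],[[0,0,0],0.3,1],[[0,0,0],0.3,1],[[0,0,0],0.3,1]]'; python3 m.py
```

```text
t: 12.25
eef_pos: [605.1, -106.1, 119.7]
tcp_rot: [-3.14, 0.001, 1.232]
ft_force: [-9.0, -1.8, 9.6]
opening: 0.155
grip_force: 30.5
[[0.615, 70.494], [0.614, 70.576], [0.614, 70.606], [0.632, 70.614]]
```

```bash
python3 -m inch '[[[0,0,0],0,-0.1],[[0,0,0],0,-0.1],[[0,0,-0.2],-1,-0.1],[[0,0,-0.25],-1,-0.1],[[0,0,-0.25],-1,-0.1],[[0.679,0.229,0],0,-0.1],[[0.679,0.229,0],0,-0.1],[[0.679,0.229,0],0,-0.1],[[0,0,0],-1,-0.1],[[0,0,0],-1,-0.1]]'; python3 look.py "(656,13)" pics/w3.png
```

```text
t: 13.7
eef_pos: [657.1, 13.5, 160.9]
tcp_rot: [3.141, -0.0, 1.671]
ft_force: [0.2, -0.0, 0.1]
opening: 0.548
grip_force: 0.0
[(0.97, [148.0, 86.0]), (0.81, [326.0, 43.0]), (0.72, [420.0, 251.0]), (0.63, [268.0, 325.0])] [274. 321.]
[[0.89, 656.0, 15.0, 125.0], [0.89, 656.0, 15.0, 130.0], [0.88, 656.0, 15.0, 135.0], [0.88, 656.0, 13.0, 130.0]]
13.75 [657.1  13.3 161. ] [180.  -0.  96.] [ 0.009 -0.034  0.002] 0.547474584809587
```

```bash
python3 -m inch '[[[0.013,-0.012,0.1],-1,-0.1],[[0,0,0.1],-1,-0.1],[[0,0,0.1],-1,-0.1],[[0,0,0.1],-1,-0.1],[[0,0,0.1],-1,-0.1],[[0,0,0.1],-1,-0.1],[[0,0,0.1],-0.8,0.2],[[0,0,0],0,1],[[0,0,0],0,1],[[0,0,0],0,1]]'; python3 -m inch '[[[0,0,0],0,1],[[0,0,0],0.4,1],[[0,0,0],0.4,1],[[0,0,0],0.4,1],[[0,0,0],0.4,1],[[0,0,0],0.4,1],[[0,0,0],0.4,1],[[0,0,0],0.4,1],[[0,0,0],0.4,1],[[0,0,0],0.4,1]]'; python3 m.py
```

```text
t: 15.05
eef_pos: [656.2, 13.3, 119.5]
tcp_rot: [3.141, 0.0, 2.259]
ft_force: [-0.3, -0.4, -0.3]
opening: 0.189
grip_force: 0.0
t: 16.3
eef_pos: [656.1, 13.4, 119.6]
tcp_rot: [3.141, 0.0, 1.944]
ft_force: [2.8, 3.0, 6.1]
opening: 0.147
grip_force: 30.1
[[0.42, 111.263], [0.337, 111.369], [0.303, 111.408], [0.253, 111.41]]
```

```bash
python3 -m inch '[[[0,0,0],0.35,1],[[0,0,0],0.35,1],[[0,0,0],0.35,1],[[0,0,0],0.35,1],[[0,0,0],0.35,1],[[0,0,0],0.35,1],[[0,0,0],0.35,1],[[0,0,0],0.35,1],[[0,0,0],0.35,1],[[0,0,0],0.35,1]]'; python3 m.py
```

```text
t: 17.75
eef_pos: [655.6, 13.3, 119.6]
tcp_rot: [-3.141, 0.0, 1.639]
ft_force: [-0.4, 2.8, 7.6]
opening: 0.147
grip_force: 30.1
[[0.397, 93.79], [0.345, 93.883], [0.323, 93.91], [0.343, 93.919]]
```

```bash
python3 -m inch '[[[0,0,0],0.35,1],[[0,0,0],0.35,1],[[0,0,0],0.35,1],[[0,0,0],0.35,1],[[0,0,0],0.35,1],[[0,0,0],0.35,1],[[0,0,0],0.35,1],[[0,0,0],0.35,1],[[0,0,0],0.35,1],[[0,0,0],0.35,1]]'; python3 m.py
```

```text
t: 19.2
eef_pos: [655.0, 13.3, 119.6]
tcp_rot: [-3.14, 0.001, 1.333]
ft_force: [-3.9, 3.0, 10.6]
opening: 0.148
grip_force: 30.2
[[0.536, 76.303], [0.539, 76.396], [0.507, 76.431], [0.454, 76.438]]
```

```bash
python3 -m inch '[[[0,0,0],0.2,1],[[0,0,0],0.2,1],[[0,0,0],0.2,1],[[0,0,0],0.2,1],[[0,0,0],0.2,1],[[0,0,0],0.2,1],[[0,0,0],0.2,1],[[0,0,0],0.2,1],[[0,0,0],0.2,1],[[0,0,0],0.2,1]]'; python3 m.py
```

```text
t: 20.65
eef_pos: [654.7, 13.4, 119.7]
tcp_rot: [-3.139, 0.001, 1.159]
ft_force: [-4.5, 2.6, 11.3]
opening: 0.146
grip_force: 30.3
[[0.665, 66.38], [0.649, 66.429], [0.635, 66.449], [0.632, 66.454]]
```

```bash
python3 -m inch '[[[0,0,0],0,-0.1],[[0,0,0],0,-0.1],[[0,0,-0.2],-1,-0.1],[[0,0,-0.25],-1,-0.1],[[0,0,-0.25],-1,-0.1],[[-0.383,-0.701,0],0,-0.1],[[-0.383,-0.701,0],0,-0.1],[[-0.383,-0.701,0],0,-0.1],[[-0.383,-0.701,0],0,-0.1],[[0,0,0],-1,-0.1]]'; python3 look.py "(476.3,-51.8)" pics/w4.png
```

```text
t: 22.1
eef_pos: [473.2, -53.4, 161.3]
tcp_rot: [-3.14, -0.0, 1.509]
ft_force: [0.5, 0.0, 0.2]
opening: 0.549
grip_force: 0.0
[(0.89, [265.0, 336.0]), (0.81, [326.0, 555.0]), (0.73, [34.0, 416.0]), (0.6, [133.0, 629.0]), (0.46, [240.0, 491.0])] [270. 328.]
[[0.9, 476.3, -51.8, 135.0], [0.9, 478.3, -51.8, 135.0], [0.9, 478.3, -51.8, 130.0], [0.89, 478.3, -51.8, 140.0]]
22.15 [474.8 -53.3 161.4] [-180.     0.    86.8] [-0.013 -0.045  0.006] 0.5546183468113732
```

```bash
python3 -m inch '[[[0,0,0.05],-1,-0.1],[[0,0,0.05],-1,-0.1],[[0,0,0.08],-1,-0.1],[[0,0,0.08],-1,-0.1],[[0,0,0.08],-1,-0.1],[[0,0,0.09],-1,-0.1],[[0,0,0.09],-1,-0.1],[[0,0,0.09],-1,-0.1],[[0,0,0.09],-1,0.1],[[0,0,0],-0.4,0.3]]'; python3 -m inch '[[[0,0,0],0,1],[[0,0,0],0,1],[[0,0,0],0,1],[[0,0,0],0.4,1],[[0,0,0],0.4,1],[[0,0,0],0.4,1],[[0,0,0],0.4,1],[[0,0,0],0.4,1],[[0,0,0],0.4,1],[[0,0,0],0.4,1]]'; python3 m.py
```

```text
t: 23.45
eef_pos: [476.1, -52.6, 118.7]
tcp_rot: [-3.141, -0.001, 2.33]
ft_force: [0.5, 0.4, 0.5]
opening: 0.398
grip_force: 0.0
t: 24.7
eef_pos: [476.8, -52.2, 119.5]
tcp_rot: [3.14, 0.001, 2.084]
ft_force: [3.9, 6.6, -1.8]
opening: 0.148
grip_force: 29.9
[[0.382, 119.31], [0.468, 119.421], [0.437, 119.456], [0.42, 119.469]]
```

```bash
python3 -m inch '[[[0,0,0],0.35,1],[[0,0,0],0.35,1],[[0,0,0],0.35,1],[[0,0,0],0.35,1],[[0,0,0],0.35,1],[[0,0,0],0.35,1],[[0,0,0],0.35,1],[[0,0,0],0.35,1],[[0,0,0],0.35,1],[[0,0,0],0.35,1]]'; python3 m.py
```

```text
t: 26.15
eef_pos: [476.4, -52.3, 119.5]
tcp_rot: [3.141, -0.0, 1.779]
ft_force: [2.9, 4.8, -0.1]
opening: 0.148
grip_force: 29.9
[[0.413, 101.836], [0.414, 101.935], [0.408, 101.967], [0.371, 101.974]]
```

```bash
python3 -m inch '[[[0,0,0],0.35,1],[[0,0,0],0.35,1],[[0,0,0],0.35,1],[[0,0,0],0.35,1],[[0,0,0],0.35,1],[[0,0,0],0.35,1],[[0,0,0],0.35,1],[[0,0,0],0.35,1],[[0,0,0],0.35,1],[[0,0,0],0.35,1]]'; python3 m.py
```

```text
t: 27.6
eef_pos: [476.1, -52.3, 119.5]
tcp_rot: [3.141, -0.0, 1.474]
ft_force: [0.8, 5.3, 2.2]
opening: 0.152
grip_force: 30.1
[[0.539, 84.337], [0.51, 84.432], [0.484, 84.466], [0.437, 84.474]]
```

```bash
python3 -m inch '[[[0,0,0],0.2,1],[[0,0,0],0.2,1],[[0,0,0],0.2,1],[[0,0,0],0.2,1],[[0,0,0],0.2,1],[[0,0,0],0.2,1],[[0,0,0],0.2,1],[[0,0,0],0.2,1],[[0,0,0],0.2,1],[[0,0,0],0.2,1]]'; python3 m.py
```

```text
t: 29.05
eef_pos: [475.9, -52.3, 119.5]
tcp_rot: [-3.141, -0.0, 1.3]
ft_force: [0.3, 5.2, 3.7]
opening: 0.154
grip_force: 30.3
[[0.607, 74.409], [0.579, 74.464], [0.608, 74.483], [0.546, 74.489]]
```

```bash
python3 -m inch '[[[0,0,0],0,-0.1],[[0,0,0],0,-0.1],[[0,0,-0.35],0,-0.1],[[0,0,-0.35],0,-0.1],[[0.717,0.092,0],0,-0.1],[[0.717,0.092,0],0,-0.1],[[0.718,0.092,0],0,-0.1],[[0,0,0.1],-0.7,-0.1],[[0,0,0.3],0,-0.1],[[0,0,0.3],0,-0.1]]'; python3 s.py
```

```text
t: 30.5
eef_pos: [526.6, 67.3, 118.8]
tcp_rot: [3.141, 0.0, 1.361]
ft_force: [-0.0, -0.3, -0.6]
opening: 0.55
grip_force: 0.0
30.5 [526.6  67.3 118.8] yaw [179.98   0.    77.99] F [-0.  -0.3 -0.6] M [ 0.017 -0.03   0.02 ] 0.5503542966388606 0.0 tau6 -0.013489002012647688 q6 0.2125787857605143
```

```bash
python3 -m inch '[[[0,0,0],0,1],[[0,0,0],0,1],[[0,0,0],0,1],[[0,0,0],0,1],[[0,0,0],0.6,1],[[0,0,0],0.6,1],[[0,0,0],0.6,1],[[0,0,0],0.6,1],[[0,0,0],0.6,1],[[0,0,0],0.6,1]]'; python3 m.py
```

```text
t: 31.75
eef_pos: [525.6, 67.5, 119.7]
tcp_rot: [-3.14, 0.001, 1.047]
ft_force: [-5.9, 1.4, 7.2]
opening: 0.153
grip_force: 30.9
[[0.596, 59.837], [0.703, 60.003], [0.62, 60.061], [0.599, 60.074]]
```

```bash
python3 -m inch '[[[0,0,0],0.3,1],[[0,0,0],0.3,1],[[0,0,0],0.3,1],[[0,0,0],0.3,1],[[0,0,0],0.3,1],[[0,0,0],0.3,1],[[0,0,0],0.3,1],[[0,0,0],0.3,1],[[0,0,0],0.3,1],[[0,0,0],0.3,1]]'; python3 m.py
```

```text
t: 33.2
eef_pos: [525.2, 67.7, 119.8]
tcp_rot: [-3.14, 0.002, 0.786]
ft_force: [-7.8, 2.7, 9.3]
opening: 0.157
grip_force: 31.8
[[0.809, 44.979], [0.812, 45.063], [0.793, 45.094], [0.748, 45.099]]
```

```bash
python3 -m inch '[[[0,0,0],0.4,1],[[0,0,0],0.4,1],[[0,0,0],0.4,1],[[0,0,0],0,-0.1],[[0,0,0],0,-0.1],[[0,0,-0.35],-1,-0.1],[[0,0,-0.35],-1,-0.1],[[-0.331,0.723,0],0,-0.1],[[-0.331,0.723,0],0,-0.1],[[-0.331,0.723,0],0,-0.1]]'; python3 -m inch '[[[-0.331,0.723,0],0,-0.1],[[0,0,0.1],-1,-0.1],[[0,0,0.15],-1,-0.1],[[0,0,0.15],-1,-0.1],[[0,0,0.15],-1,-0.1],[[0,0,0.15],-0.3,0],[[0,0,0],0,1],[[0,0,0],0,1],[[0,0,0],0,1],[[0,0,0],0,1]]'; python3 s.py
```

```text
t: 34.65
eef_pos: [586.3, -64.5, 161.4]
tcp_rot: [3.141, -0.0, 0.855]
ft_force: [1.0, 0.9, 0.4]
opening: 0.548
grip_force: 0.0
t: 35.9
eef_pos: [604.9, -106.3, 119.5]
tcp_rot: [-3.141, 0.0, 1.23]
ft_force: [-0.3, -0.4, 5.7]
opening: 0.155
grip_force: 29.9
35.9 [ 604.9 -106.3  119.5] yaw [-179.95    0.     70.5 ] F [-0.3 -0.4  5.7] M [-0.065  0.03   0.513] 0.1545947645985428 29.895746365236846 tau6 0.4768974892795086 q6 0.058921704278084186
```

```bash
python3 -m inch '[[[0,0,0],0.4,1],[[0,0,0],0.4,1],[[0,0,0],0.4,1],[[0,0,0],0.4,1],[[0,0,0],0.4,1],[[0,0,0],0.4,1],[[0,0,0],0.4,1],[[0,0,0],0.4,1],[[0,0,0],0.4,1],[[0,0,0],0.4,1]]'; python3 m.py
```

```text
t: 37.15
eef_pos: [604.6, -106.2, 119.6]
tcp_rot: [-3.14, 0.001, 0.88]
ft_force: [-6.7, 2.8, 8.5]
opening: 0.156
grip_force: 31.3
[[0.74, 50.299], [0.788, 50.414], [0.688, 50.449], [0.76, 50.461]]
```

```bash
python3 -m inch '[[[0,0,0],0.24,1],[[0,0,0],0.24,1],[[0,0,0],0.24,1],[[0,0,0],0.24,1],[[0,0,0],0.24,1],[[0,0,0],0.24,1],[[0,0,0],0.24,1],[[0,0,0],0.24,1],[[0,0,0],0.24,1],[[0,0,0],0.24,1]]'; python3 m.py
```

```text
t: 38.6
eef_pos: [604.3, -106.0, 119.7]
tcp_rot: [-3.14, 0.001, 0.671]
ft_force: [-8.6, 3.3, 9.5]
opening: 0.157
grip_force: 32.0
[[0.818, 38.383], [0.806, 38.449], [0.85, 38.469], [0.795, 38.478]]
```

```bash
python3 -m inch '[[[0,0,0],0,-0.1],[[0,0,0],0,-0.1],[[0,0,-0.2],-1,-0.1],[[0,0,-0.25],-1,-0.1],[[0,0,-0.25],-1,-0.1],[[0.701,-0.174,0],0,-0.1],[[0.701,-0.174,0],0,-0.1],[[0.701,-0.174,0],0,-0.1],[[0,0,0.1],-1,-0.1],[[0,0,0.25],-1,-0.1]]'; python3 s.py; python3 -m inch '[[[0,0,0.25],-0.6,-0.1],[[0,0,0.1],0,0],[[0,0,0],0,1],[[0,0,0],0,1],[[0,0,0],0,1],[[0,0,0],0,1],[[0,0,0],0.6,1],[[0,0,0],0.6,1],[[0,0,0],0.6,1],[[0,0,0],0.6,1]]'; python3 m.py
```

```text
t: 40.05
eef_pos: [655.9, 14.2, 140.3]
tcp_rot: [3.14, -0.001, 1.111]
ft_force: [-0.5, -0.1, -0.3]
opening: 0.548
grip_force: 0.0
40.05 [655.9  14.2 140.3] yaw [ 1.7991e+02 -4.0000e-02  6.3670e+01] F [-0.5 -0.1 -0.3] M [0.008 0.051 0.004] 0.5479024491051523 0.0 tau6 1.1876076087355614 q6 0.3805354964292507
t: 41.3
eef_pos: [654.7, 13.8, 119.7]
tcp_rot: [-3.141, 0.001, 0.951]
ft_force: [-4.0, 1.2, 3.4]
opening: 0.151
grip_force: 30.8
[[0.759, 54.338], [0.685, 54.528], [0.695, 54.6], [0.659, 54.618]]
```

```bash
python3 -m inch '[[[0,0,0],0.3,1],[[0,0,0],0.3,1],[[0,0,0],0.3,1],[[0,0,0],0.3,1],[[0,0,0],0.3,1],[[0,0,0],0.3,1],[[0,0,0],0.3,1],[[0,0,0],0.3,1],[[0,0,0],0.3,1],[[0,0,0],0.3,1]]'; python3 m.py
```

```text
t: 42.75
eef_pos: [654.3, 13.9, 119.7]
tcp_rot: [-3.141, 0.001, 0.691]
ft_force: [-7.8, 2.0, 8.8]
opening: 0.153
grip_force: 31.4
[[0.801, 39.519], [0.794, 39.603], [0.767, 39.63], [0.757, 39.639]]
```

```bash
python3 -m inch '[[[0,0,0],0.33,1],[[0,0,0],0.33,1],[[0,0,0],0.34,1],[[0,0,0],0,-0.1],[[0,0,0],0,-0.1],[[0,0,-0.2],-1,-0.1],[[0,0,-0.25],-1,-0.1],[[0,0,-0.25],-1,-0.1],[[0,0,0],-1,-0.1],[[0,0,0],-1,-0.1]]'; python3 -m inch '[[[-0.616,-0.507,0],0,-0.1],[[-0.616,-0.507,0],0,-0.1],[[-0.616,-0.507,0],0,-0.1],[[-0.616,-0.507,0],0,-0.1],[[0,0,0],-1,-0.1],[[0,0,0.15],-1,-0.1],[[0,0,0.3],-1,-0.1],[[0,0,0.25],0,0],[[0,0,0],0,1],[[0,0,0],0,1]]'; python3 s.py
```

```text
t: 44.2
eef_pos: [655.5, 13.4, 161.4]
tcp_rot: [3.141, -0.0, 1.042]
ft_force: [0.2, 0.1, -0.4]
opening: 0.548
grip_force: 0.0
t: 45.45
eef_pos: [475.7, -52.2, 119.7]
tcp_rot: [3.141, -0.0, 1.3]
ft_force: [0.6, 0.2, 0.6]
opening: 0.346
grip_force: 0.0
45.45 [475.7 -52.2 119.7] yaw [179.96  -0.    74.5 ] F [0.6 0.2 0.6] M [-0.022  0.038 -0.03 ] 0.3464010888256807 0.0 tau6 -0.004839087050640956 q6 0.02311721499447669
```

```bash
python3 -m inch '[[[0,0,0],0,1],[[0,0,0],0,1],[[0,0,0],0,1],[[0,0,0],0,1],[[0,0,0],0.6,1],[[0,0,0],0.6,1],[[0,0,0],0.6,1],[[0,0,0],0.6,1],[[0,0,0],0.6,1],[[0,0,0],0.6,1]]'; python3 m.py
```

```text
t: 46.7
eef_pos: [475.5, -52.1, 119.7]
tcp_rot: [3.141, -0.0, 0.985]
ft_force: [-0.3, -0.0, 9.2]
opening: 0.157
grip_force: 31.2
[[0.651, 56.299], [0.644, 56.464], [0.643, 56.526], [0.643, 56.54]]
```

```bash
python3 -m inch '[[[0,0,0],0.24,1],[[0,0,0],0.24,1],[[0,0,0],0.24,1],[[0,0,0],0.24,1],[[0,0,0],0.24,1],[[0,0,0],0.24,1],[[0,0,0],0.24,1],[[0,0,0],0.24,1],[[0,0,0],0.24,1],[[0,0,0],0.24,1]]'; python3 m.py
```

```text
t: 48.15
eef_pos: [475.3, -51.9, 119.8]
tcp_rot: [3.141, 0.0, 0.777]
ft_force: [-1.8, 1.3, 10.3]
opening: 0.156
grip_force: 31.7
[[0.787, 44.465], [0.837, 44.53], [0.716, 44.555], [0.786, 44.562]]
```

```bash
python3 -m inch '[[[0,0,0],0.25,1],[[0,0,0],0.25,1],[[0,0,0],0.25,1],[[0,0,0],0.25,1],[[0,0,0],0,-0.1],[[0,0,0],0,-0.1],[[0,0,0],0,-0.1],[[0,0,-0.3],0,-0.1],[[0,0,-0.6],0,-0.1],[[0,0,-0.6],0,-0.1]]'; python3 look.py "(476.3,-51.8)" pics/w5.png
```

```text
t: 49.6
eef_pos: [475.1, -52.0, 210.0]
tcp_rot: [-3.141, 0.001, 0.689]
ft_force: [0.2, 0.1, -0.3]
opening: 0.55
grip_force: 0.0
[(0.86, [244.0, 328.0]), (0.85, [57.0, 228.0]), (0.81, [149.0, 516.0])] [247. 324.]
[[0.9, 476.3, -51.8, 45.0], [0.9, 476.3, -51.8, 50.0], [0.9, 478.3, -51.8, 40.0], [0.9, 478.3, -51.8, 45.0]]
49.65 [476.6 -52.3 214.2] [179.8  -0.2  39.5] [ 0.014  0.019 -0.023] 0.5488393951406506
```

View pics/w5.png

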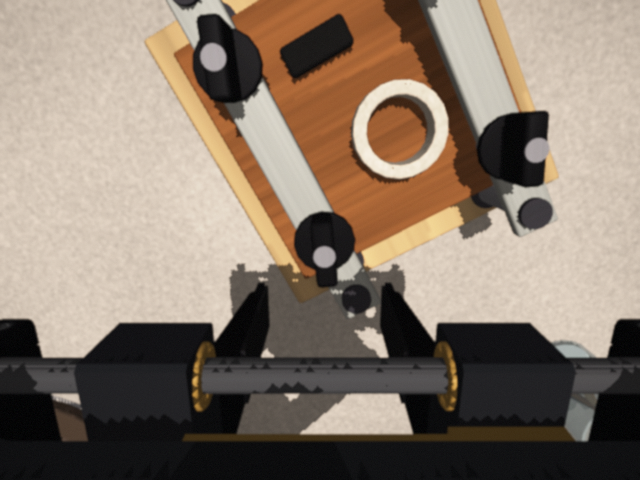

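Knob D at (325,240) is aligned with the tool, so there was no slip. The knobs at (228,62) and (515,148) show similar yaw. The tape at (400,130) and the eraser at (317,45) look undisturbed, and the gripper is clear.

```bash
python3 -c "
from cell import env
print(env.job_done())"
```

```text
the job is handed in; nothing more can be done
None
```

I tightened all four knobs in two diagonal rounds to an estimated 64–67 N each (judged from wrist torque and turn angle), let go, and handed the job in at about 50 s; the tape and eraser looked undisturbed in the last picture, and no verdict came back.

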